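# Rehang the display caddy and pail

### The job

The shallow caddy is hanging on the taller hook stand, where it does not belong: move it to the lower hook stand and hang the deep pail on the taller one, each by the middle of its handle so that it hangs upright and still between the hook's upturned tip and the post. Leave the tubs and the cup of sticks standing where they are.

Things in the scene. Friction and masses are not known exactly. Their poses are not given: they have to be found in the camera images.
- caddy: Shallow open rectangular metal caddy with an upright handle, 80 mm (x) x 131 mm (y), walls 45 mm high, 122 mm to the handle's top centreline, 0.1 to 0.21 kg. Origin: centre of its underside; z up. Starts hanging on the tall stand's hook, its x along the stand's x. The same when turned half round.
- caddy_handle (a point): Underside of the caddy's handle at its middle, 117.8 mm above the caddy's underside; 4 mm above the rod's axis when hung squarely. The handle is a rigid strap, 10 mm wide (x), 8 mm thick, along the caddy's y. Its top is a shallow roof: centreline 122 mm up at y = 0, falling 20 mm straight to each end at y = +-62.5 mm, where legs go down. 73 mm clear between rim and middle.
- pail: Deep round open metal pail with an upright handle, 92 mm diameter at the foot, 114 mm at the rim, 95 mm high, 175 mm to the handle's top centreline, 0.12 to 0.26 kg. Origin: centre of its underside; z up. Starts standing on the table. The same when turned half round.
- pail_handle (a point): Underside of the pail's handle at its middle, 170.8 mm above the pail's underside; 4 mm above the rod's axis when hung squarely. The handle is a rigid strap, 10 mm wide (x), 8 mm thick, along the pail's y. Its top is a shallow roof: centreline 175 mm up at y = 0, falling 20 mm straight to each end at y = +-60.5 mm, where legs go down. 76 mm clear between rim and middle.
- tall_stand: Fixed dark steel hook stand. Origin: on the table, on the axis of its 14 mm post. Base plate 160 x 110 x 12 mm. One hook: level round rod, 8 mm diameter, axis 260 mm up, from the post 125 mm along the stand's -x, then bent up to a blunt tip 140 mm out whose top is 26 mm above the rod's axis. The post ends at hook height; nothing above it.
- tall_stand_seat (a point): On the axis of the tall stand's hook rod, 85 mm out from the post (stand's -x), 260 mm up: a good place for a handle's middle. Axes as the stand's.
- low_stand: Fixed dark steel hook stand. Origin: on the table, on the axis of its 14 mm post. Base plate 160 x 110 x 12 mm. One hook: level round rod, 8 mm diameter, axis 200 mm up, from the post 125 mm along the stand's -x, then bent up to a blunt tip 140 mm out whose top is 26 mm above the rod's axis. The post ends at hook height; nothing above it.
- low_stand_seat (a point): On the axis of the low stand's hook rod, 85 mm out from the post (stand's -x), 200 mm up: a good place for a handle's middle. Axes as the stand's.
- big_tub: Bystander: closed white tub with a black lid, 94 mm diameter, 105 mm high, loose. Origin: centre of its underside.
- low_tub: Bystander: closed white tub with a black lid, 90 mm diameter, 70 mm high, loose, standing between the two hook stands. Origin: centre of its underside.
- stick_cup: Bystander: white paper cup full of flat wooden sticks, 76 mm diameter, 124 mm high to the stick tops, loose. Origin: centre of its underside.
Mind the look-alikes: they are no part of the job. Leave any blue look-alike of the pail alone. Leave any turquoise look-alike of the low_stand alone.

How it is judged:
By the outcome, as a careful person would: the job done as asked, in the order asked, and still so for the second after the job is handed in, with the robot touching nothing.
It also fails if it takes over 72 s, if anything falls off the work surface, if the arm or the gripper's body presses on something with over 40 N, if the wrist force passes 120 N, or if a joint passes its speed limit or range.

### The arm

A 6-joint arm with a two-finger parallel gripper is mounted at the origin on the work surface. World frame = base frame: x ahead of the robot, y to its left, z up, the work surface at z = 0. Lengths are in mm, angles in degrees, forces in N, time in s.
With the tool pointing down it reaches from about 300 to 850 mm from the base axis. Payload 4.2 kg.
Tool frame: the origin (TCP) lies midway between the tips of the shut fingers; the grasp point (between the pads) lies 19 mm behind it (env.grip_depth is the distance from the TCP to the grasp point, in mm); z points along the fingers, y is the line along which they close (so a half turn about z gives the same grasp; the last joint's range is limited). The gripper opens to 91 mm and grips with 3 to 60 N. Pads are 32 mm wide; open, the fingers measure 118 mm over their backs; the gripper's body (76 mm by 178 mm) begins 60 mm behind the grasp point.
Start: joints at [-65.489, 18.312, 89.639, -0, 72.044, -1.146], TCP at [248.971, -518.321, 213.976] pointing down, gripper open.
Joint ranges: [-177.97, 177.97], [-48.28, 115.42], [12.27, 149.76], [-77.06, 257.06], [2.81, 150.46], [-146.56, 146.56]. Speed limits (degrees/s): [147.25, 147.25, 180, 180, 180, 180].

### API

Orientations are given as [roll, pitch, yaw] about the fixed x, y, z axes, in that order (R = Rz(yaw) Ry(pitch) Rx(roll)).
In Python, from workcell import env, eyes gives the robot as it stands.
- The arm moves only by the tool send_rows, never from a script. Its argument "motion" is a list of rows, each a list of 7 numbers: the shift along the world's x, y, z normalised to -1 to 1, where 1 is 0.5 m, then the turn, a rotation vector about the world's x, y, z normalised to -1 to 1, where 1 is 60 degrees, then the opening, from -1 (shut) to 1 (fully open). A call has 1 to 20 rows; each row is the pose to reach, as a shift and turn from the pose commanded when the call began; what a row does not reach only later rows make up. A row lasts 1/8 s, in which the tool goes at most 62.5 mm and 10.7 degrees, less where a joint would pass 70% of its speed; a pose out of reach is approached as far as the arm can. A call with a number of a shift or a turn outside -1 to 1 is refused whole. A call with a gripper value outside its range is refused whole. The fingers move at their own pace and stop on an object; "squeeze" is the grip in N (left out, the last holds). Time passes only in rows, so rows that repeat a pose let the fingers close. It gives the time, the measured TCP pose, the force, the opening and the grip force at its end, in the units of the state.
- env.state(): the state, without advancing time (a new reading comes with each control period).
- eyes.grab_frame(name): name is "side" or "top" or "wrist"; returns a dict with "pixels" (384x512x3 uint8, red, green, blue), "depth" (384x512 float32, mm along the optical axis (not along the pixel's ray), 0 where there is no reading), "fx", "fy", "cx", "cy" (pixels), "distortion" ([k1, k2, p1, p2, k3] as OpenCV has them; the pictures are not rectified), "R" (3x3) and "t" (3): a world point X has camera coordinates R X + t; the wrist camera has in their place "T_tool_cam" (4x4, takes a point from camera to tool coordinates, whose origin is the TCP and whose axes are the flange's). Camera axes: x right, y down, z forward; pixel columns grow to the right and rows downward; lengths in mm; the calibration is good to about 2 mm. A picture is of the moment at which its call begins: read the wrist's pose just before it.
- env.job_done(): hands the job in; it is judged then, once.
The state is a dict: "time_s": time; "qpos": joint angles; "qvel": joint speeds; "effort": joint torques, N m; "ee_pos": TCP position; "ee_rot": TCP orientation; "force": force on the tool from outside, world axes, zero at the start; "torque": the same for the moment, N m; "gripper_width": finger opening in mm; "gripper_force": force on a finger pad.
Only numpy, scipy, OpenCV 4.12 (cv2) and the standard library are available. Lean on these libraries where they do the work, as an engineer would, in place of code of your own. Each camera call takes 0.05 s, during which the arm holds its last target. There are 200 camera calls.

## Working session

There is one attempt and no reset: what is moved stays moved. The work goes in short steps, Python scripts to look and compute and a tool call to move; the robot and the scene stay as the last step left them, time stands still between calls to the robot, and variables do not carry over. Pictures are saved under pics/ and viewed, at most 10 in all, crops included, and the job is handed in when it is done.

Besides the shell and the picture viewer there is one more tool, called after "Request:" as name(argument=value, ...) on one line, values as JSON. send_rows: Moves the arm, as the interface text tells. Its arguments: {"type":"object","properties":{"motion":{"type":"array"},"squeeze":{"type":"number"}},"required":["motion"]}

```bash
mkdir -p pics; ls; python3 - <<'E'
from workcell import env, eyes
import cv2, pickle, numpy as np
D={}
for n in ("side","top"):
    f=eyes.grab_frame(n); D[n]=f
    cv2.imwrite(f"pics/{n}0.png",cv2.resize(f["pixels"][:,:,::-1],(784,588)))
    print(n,f["fx"],f["cx"],f["cy"],f["distortion"],(-np.array(f["R"]).T@f["t"]).round(0),np.array(f["R"]).round(2).tolist(), (f["depth"]>0).mean())
pickle.dump(D,open("f0.pkl","wb"))
print(env.state())
E
```

```text
pics
side 481.9166757349395 254.38194907448303 188.61969503366433 [-0.19417102  0.          0.          0.          0.        ] [-263.  858. 1003.] [[-0.71, -0.71, -0.02], [-0.4, 0.42, -0.81], [0.58, -0.57, -0.58]] 0.9850921630859375
top 377.56080745470837 252.28800536907815 191.44732644772134 [-0.07639176  0.          0.          0.          0.        ] [ 455.   27. 1324.] [[-0.01, -1.0, -0.01], [-1.0, 0.01, -0.07], [0.07, 0.01, -1.0]] 0.99609375
{'time_s': 0.1, 'qpos': array([-6.54875301e+01,  1.83464935e+01,  8.96998551e+01, -1.25116774e-03,
        7.20429523e+01, -1.14562770e+00]), 'qvel': array([ 0.05430063, -0.07903575, -0.20809303, -0.0219964 , -0.04182714,
       -0.05742031]), 'effort': array([ 6.44713782e-04, -4.13330054e+01, -2.32510006e+01,  7.29501410e-02,
        4.21884342e-02, -4.50549260e-05]), 'ee_pos': array([ 248.78442868, -517.89160163,  213.21625643]), 'ee_rot': array([-1.79910693e+02, -5.96067348e-04,  2.56584838e+01]), 'force': array([ 0.86730555, -0.3425553 ,  0.88080614]), 'torque': array([-0.01911087, -0.0170934 ,  0.07337695]), 'gripper_force': 0.0, 'gripper_width': 90.96972935560562}
```

View pics/top0.png

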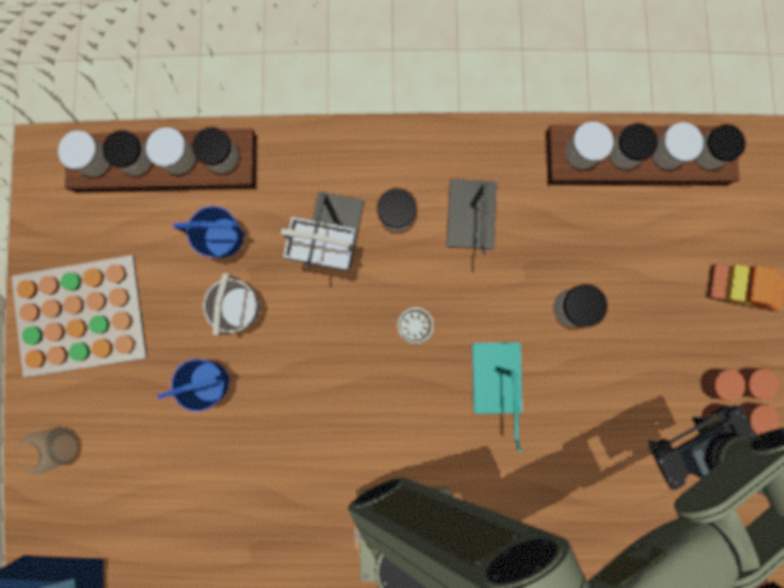

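View pics/side0.png

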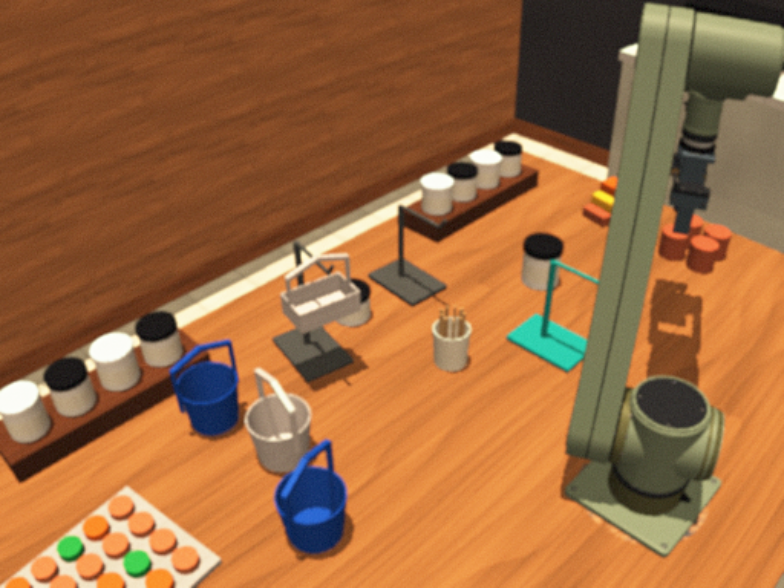

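The top view (784 px wide) shows the caddy on the tall stand at (322,240). The low dark stand is at (473,212) with the low tub between them at (397,208). The grey pail stands at (232,305) between the blue look-alikes at (215,232) and (200,385). The cup is at (415,325), the turquoise stand at (498,378) and the big tub at (583,305). I'll measure with the point clouds.

```bash
cat > h.py <<'E'
import numpy as np, cv2
def cloud(f, R=None, t=None):
    """world points (HxWx3) by ray casting with depth"""
    R=np.array(f["R"] if R is None else R); t=np.array(f["t"] if t is None else t)
    h,w=f["depth"].shape
    K=np.array([[f["fx"],0,f["cx"]],[0,f["fy"],f["cy"]],[0,0,1.]])
    uv=np.stack(np.meshgrid(np.arange(w),np.arange(h)),-1).reshape(-1,1,2).astype(float)
    n=cv2.undistortPoints(uv,K,np.array(f["distortion"])).reshape(-1,2)
    z=f["depth"].reshape(-1,1); P=np.c_[n*z,z]
    W=(P-t)@R; W[z[:,0]==0]=np.nan
    return W.reshape(h,w,3)
def sel(W,x0,x1,y0,y1,z0,z1):
    P=W.reshape(-1,3)
    m=(P[:,0]>x0)&(P[:,0]<x1)&(P[:,1]>y0)&(P[:,1]<y1)&(P[:,2]>z0)&(P[:,2]<z1)
    return P[m]
def line(P):
    c=P.mean(0); u,s,v=np.linalg.svd(P-c,full_matrices=False); d=v[0]
    e=(P-c)@d
    return c.round(1),d.round(3),(c+d*e.min()).round(1),(c+d*e.max()).round(1),len(P)
E
python3 - <<'E'
from h import *; import pickle
D=pickle.load(open("f0.pkl","rb"))
T=cloud(D["top"]);S=cloud(D["side"])
V=lambda c,r:T[int(r/1.531),int(c/1.531)].round(0)
for n,p in dict(cad=(320,225),tub=(397,208),lowbase=(485,235),tallbase=(330,205),pail=(216,300),cup=(415,325),big=(585,305),posttop=(478,190),b1=(215,225),b2=(190,390)).items(): print(n,V(*p))
import sys
for n,W in (("top",T),("side",S)):
    print(n,"table z",np.nanmedian(W[...,2][(abs(W[...,0]-500)<150)&(abs(W[...,1]-150)<150)]))
E
```

```text
cad [673. 166. 192.]
tub [731.  12.  70.]
lowbase [ 645. -157.  201.]
tallbase [712. 147. 193.]
pail [535. 418.  46.]
cup [473. -27.   3.]
big [ 509. -386.  101.]
posttop [ 750. -157.  137.]
b1 [681. 385. 171.]
b2 [332. 487.  14.]
top table z 0.5842024893766824
side table z 1.8095658759312112
```

```bash
python3 - <<'E'
from h import *; import pickle
D=pickle.load(open("f0.pkl","rb"))
C={n:cloud(D[n]) for n in D}
np.set_printoptions(suppress=True)
def rect(P):
    r=cv2.minAreaRect(P[:,:2].astype(np.float32)); return np.round(r[0],1),np.round(r[1],1),round(r[2],1),len(P)
for n,W in C.items():
    print("==",n)
    print("low rod ",*line(sel(W,580,790,-200,-90,188,212)))
    print("low base",rect(sel(W,580,800,-230,-60,6,20)))
    print("tall base",rect(sel(W,580,800,70,250,6,20)))
    print("tall rod/caddy >250", *line(sel(W,560,800,70,260,252,258)))
    print("caddy handle",*line(sel(W,560,800,70,260,266,290)))
    print("caddy rim   ",rect(sel(W,540,800,60,270,180,200)))
    print("pail rim",rect(sel(W,450,600,290,430,85,99)))
    print("pail handle",*line(sel(W,430,620,280,440,150,190)))
    for k,z0,z1 in (("tub",64,75),):print(k,rect(sel(W,650,800,-60,80,z0,z1)))
    print("cup",rect(sel(W,400,560,-80,40,60,130)))
E
```

```text
== side
low rod  [ 689.8 -158.3  203.7] [-0.997  0.07   0.034] [ 756.4 -162.9  201.4] [ 617.  -153.1  206.2] 86
low base (array([ 692. , -142.5]), array([214.6, 166.3]), 0.8, 816)
tall base (array([687.4, 167. ]), array([225.7, 161.2]), 7.1, 1093)
tall rod/caddy >250 [647.4 178.3 255.3] [-0.171 -0.985  0.   ] [656.3 229.4 255.3] [634.4 103.3 255.4] 47
caddy handle [633.8 169.4 270.3] [-0.974  0.209  0.087] [715.9 151.8 263. ] [575.3 182.  275.5] 100
caddy rim    (array([654., 164.]), array([132.9, 124.9]), 77.7, 448)
pail rim (array([519. , 373.8]), array([112.4, 115.3]), 48.8, 327)
pail handle [509.5 375.4 167.8] [-0.988  0.155 -0.025] [581.  364.2 169.7] [455.9 383.8 166.5] 163
tub (array([719. , -13.5]), array([33.4, 87.8]), 64.6, 110)
cup (array([469.9, -25.2]), array([76.3, 74.7]), 71.3, 491)
== top
low rod  [ 691.4 -157.9  202.6] [-0.998  0.053  0.025] [ 754.4 -161.2  201. ] [ 620.6 -154.2  204.3] 120
low base (array([ 690. , -143.6]), array([159. , 225.6]), 87.2, 1158)
tall base (array([690.3, 158.6]), array([210.5, 170.8]), 1.1, 535)
tall rod/caddy >250 [640.3 163.7 255.6] [-0.245 -0.969  0.001] [656.8 229.1 255.5] [625.5 105.5 255.7] 47
caddy handle [629.  171.2 271.4] [-0.974  0.191  0.123] [710.  155.3 261.2] [575.5 181.7 278.2] 81
caddy rim    (array([657.5, 163.9]), array([129.6, 125.8]), 78.1, 188)
pail rim (array([517.9, 374.5]), array([109.8, 110.1]), 43.8, 136)
pail handle [516.7 374.3 167.2] [-0.99   0.139 -0.002] [578.6 365.7 167.3] [456.2 382.8 167.1] 145
tub (array([731.5,  12.3]), array([87.7, 88.1]), 71.0, 531)
cup (array([471.9, -23.6]), array([72.3, 72.2]), 89.4, 144)
```

```bash
python3 - <<'E'
from h import *; import pickle
D=pickle.load(open("f0.pkl","rb"))
np.set_printoptions(suppress=True)
for n in D:
    W=cloud(D[n])
    d=np.array([-.975,.2]);d/=np.linalg.norm(d);l=np.array([-d[1],d[0]]);l=-l if l[1]<0 else l
    P=sel(W,560,800,70,260,236,290); q=P[:,:2]-[630,169]
    s=q@l; o=q@d
    rod=P[(abs(s)<6)&(P[:,2]<266)]; print(n,"rod fit",*line(P[(abs(s)<8)&((abs(o)>25))]))
    H=P[(abs(s)>12)&(abs(s)<75)]; print("caddy handle",*line(H)); sh=(H[:,:2]-[630,169])@l; print("lat range",sh.min(),sh.max(),"z max",H[:,2].max())
    H=sel(W,430,620,280,440,140,190); print("pail handle",*line(H), H[:,2].max())
E
```

```text
side rod fit [672.1 162.  261.5] [-0.969  0.195  0.152] [722.8 151.8 253.5] [574.7 181.6 276.7] 94
caddy handle [635.7 175.3 258. ] [-0.21  -0.978  0.014] [648.3 233.8 257.2] [620.6 104.8 259. ] 179
lat range -64.97679909988604 67.03045472611154 z max 271.27653245741766
pail handle [508.9 375.5 165.8] [-0.988  0.152 -0.027] [581.1 364.4 167.7] [455.9 383.6 164.3] 179 181.7899635072772
top rod fit [664.1 162.6 264.7] [-0.975  0.202  0.098] [723.1 150.5 258.8] [575.1 181.1 273.7] 109
caddy handle [634.7 166.4 259.2] [-0.2   -0.98  -0.022] [648.1 232.1 260.7] [622.1 104.8 257.8] 144
lat range -63.97463916486183 65.90986243527603 z max 273.197733656625
pail handle [516.3 374.3 166.8] [-0.99   0.138 -0.01 ] [579.5 365.5 167.4] [456.1 382.7 166.2] 148 180.02494148412168
```

Request:
send_rows(motion=[[0, 0, 0.12, 0, 0, 0.1, 1], [0, 0, 0.24, 0, 0, 0.25, 1], [0.05, 0.08, 0.37, 0, 0, 0.4, 1], [0.58, 1, 0.37, 0, 0, 0.877, 1], [0.58, 1, 0.37, 0, 0, 0.877, 1], [0.58, 1, 0.37, 0, 0, 0.877, 1], [0.58, 1, 0.37, 0, 0, 0.877, 1], [0.58, 1, 0.37, 0, 0, 0.877, 1], [0.58, 1, 0.37, 0, 0, 0.877, 1], [0.58, 1, 0.37, 0, 0, 0.877, 1], [0.58, 1, 0.37, 0, 0, 0.877, 1], [0.58, 1, 0.37, 0, 0, 0.877, 1], [0.58, 1, 0.37, 0, 0, 0.877, 1], [0.58, 1, 0.37, 0, 0, 0.877, 1]])

```text
time_s: 1.85
ee_pos: [538.6, -18.8, 398.6]
ee_rot: [-179.9, 0.0, 78.3]
force: [-0.7, 0.1, -0.3]
gripper_width: 91.6
gripper_force: 0.0
```

Request:
send_rows(motion=[[0.176, 0.3, 0, 0, 0, 0, 1], [0.176, 0.3, 0, 0, 0, 0, 1], [0.176, 0.3, 0, 0, 0, 0, 1], [0.176, 0.3, -0.04, 0, 0, 0, 1], [0.176, 0.3, -0.04, 0, 0, 0, 1]])

```text
time_s: 2.48
ee_pos: [626.4, 130.3, 377.3]
ee_rot: [-179.8, 0.1, 78.2]
force: [0.3, -0.5, 0.0]
gripper_width: 91.2
gripper_force: 0.0
```

```bash
cat >> h.py <<'E'
from scipy.spatial.transform import Rotation as Ro
def wristcloud(st,f):
    T=np.eye(4); T[:3,:3]=Ro.from_euler("xyz",st["ee_rot"],degrees=True).as_matrix(); T[:3,3]=st["ee_pos"]
    M=np.linalg.inv(T@np.array(f["T_tool_cam"]))
    return cloud(f,M[:3,:3],M[:3,3])
E
python3 - <<'E'
from workcell import env,eyes
from h import *; import pickle
st=env.state(); f=eyes.grab_frame("wrist"); pickle.dump((st,f),open("w1.pkl","wb"))
cv2.imwrite("pics/w1.png",f["pixels"][:,:,::-1])
W=wristcloud(st,f)
d=np.array([-.979,.205]);l=np.array([.205,.979])
P=sel(W,500,800,50,280,246,280); q=P[:,:2]-[635,169]; s=q@l;o=q@d
print(st["ee_pos"])
print("handle",*line(P[(abs(s)>10)&(abs(s)<70)&(abs(o)<25)]))
print("rod",*line(P[(abs(s)<10)&(abs(o)>20)]))
E
```

```text
[626.37004018 130.34544664 377.30307584]
handle [636.3 174.  260.4] [-0.197 -0.98   0.018] [647.9 231.5 259.4] [622.5 105.3 261.7] 973
rod [662.8 162.7 263.5] [-0.978  0.199  0.056] [722.6 150.6 260.1] [581.  179.4 268.2] 840
```

View pics/w1.png

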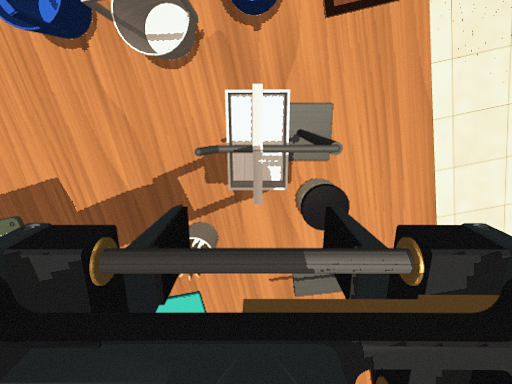

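The wrist view shows the caddy's handle at (258,145), crossing the rod between (195,150) and (340,148), as measured. I'll descend and grip on the -y side of the middle.

Request:
send_rows(motion=[[0.002, 0, -0.12, 0, 0, 0, 1], [0.002, 0, -0.22, 0, 0, 0, 1], [0.002, 0, -0.27, 0, 0, 0, 1], [0.002, 0, -0.284, 0, 0, 0, 1], [0.002, 0, -0.284, 0, 0, 0, 1], [0.002, 0, -0.284, 0, 0, 0, -1], [0.002, 0, -0.284, 0, 0, 0, -1], [0.002, 0, -0.284, 0, 0, 0, -1], [0.002, 0, -0.284, 0, 0, 0, -1], [0.002, 0, -0.284, 0, 0, 0, -1], [0.002, 0, -0.284, 0, 0, 0, -1], [0.002, 0, -0.284, 0, 0, 0, -1]], squeeze=50)

```text
time_s: 4.03
ee_pos: [628.0, 131.7, 236.9]
ee_rot: [180.0, 0.0, 78.3]
force: [0.1, -0.7, 0.3]
gripper_width: 23.7
gripper_force: 0.0
```

Request:
send_rows(motion=[[0, 0, 0, 0, 0, 0, -1], [0, 0, 0, 0, 0, 0, -1], [0, 0, 0, 0, 0, 0, -1], [0, 0, 0, 0, 0, 0, -1]])

```text
time_s: 4.53
ee_pos: [628.0, 131.7, 237.0]
ee_rot: [180.0, 0.0, 78.3]
force: [0.3, -1.1, -0.5]
gripper_width: 9.7
gripper_force: 50.0
```

Request:
send_rows(motion=[[0, 0, 0.02, 0, 0, 0, -1], [0, 0, 0.05, 0, 0, 0, -1], [0, 0, 0.076, 0, 0, 0, -1], [0, 0, 0.084, 0, 0, 0, -1], [0, 0, 0.084, 0, 0, 0, -1]])

```text
time_s: 5.15
ee_pos: [628.0, 131.7, 279.4]
ee_rot: [180.0, -0.0, 78.3]
force: [-0.7, -0.8, -1.9]
gripper_width: 9.5
gripper_force: 50.0
```

```bash
python3 - <<'E'
from workcell import env,eyes
from h import *
st=env.state(); print(st["force"],st["torque"],st["gripper_width"])
f=eyes.grab_frame("side"); cv2.imwrite("pics/s1.png",cv2.resize(f["pixels"][100:300,100:330,::-1],None,fx=2.6,fy=2.6))
E
```

```text
[-0.66633431 -0.75646384 -1.86206949] [-0.00532602 -0.06371485  0.00721946] 9.455752340130132
```

View pics/s1.png

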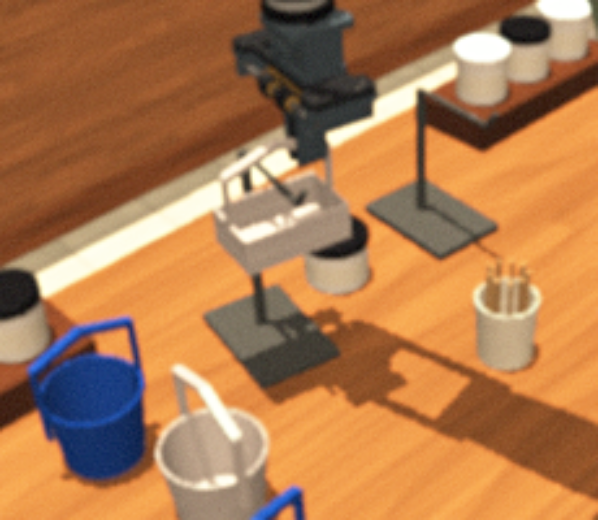

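The side crop shows the caddy level in the gripper at about (285,200), its handle clear above the hook tip at (300,195). I'll slide it out and carry it to the low stand.

Request:
send_rows(motion=[[-0.06, 0.012, 0, 0, 0, 0, -1], [-0.13, 0.027, 0, 0, 0, 0, -1], [-0.19, 0.04, 0, 0, 0, 0, -1], [-0.216, 0.045, 0, 0, 0, 0, -1], [-0.2, -0.05, 0, 0, 0, 0.03, -1], [-0.19, -0.15, 0, 0, 0, 0.07, -1], [-0.17, -0.25, 0, 0, 0, 0.1, -1], [-0.16, -0.35, 0, 0, 0, 0.138, -1], [-0.15, -0.45, 0, 0, 0, 0.138, -1], [-0.14, -0.54, 0, 0, 0, 0.138, -1], [-0.139, -0.61, -0.04, 0, 0, 0.138, -1], [-0.139, -0.639, -0.09, 0, 0, 0.138, -1], [-0.139, -0.639, -0.12, 0, 0, 0.138, -1], [-0.139, -0.639, -0.12, 0, 0, 0.138, -1], [-0.139, -0.639, -0.12, 0, 0, 0.138, -1]])

```text
time_s: 7.08
ee_pos: [559.2, -187.2, 219.9]
ee_rot: [179.9, 0.0, 86.6]
force: [-0.1, 0.7, -0.2]
gripper_width: 9.2
gripper_force: 50.0
```

```bash
python3 - <<'E'
from workcell import env,eyes
from h import *
import pickle
st=env.state(); f=eyes.grab_frame("wrist"); fs=eyes.grab_frame("side")
pickle.dump((st,f,fs),open("w2.pkl","wb"))
im=np.hstack([cv2.resize(f["pixels"],(400,300)),cv2.resize(fs["pixels"][60:210,200:400],(400,300))]);cv2.imwrite("pics/w2.png",im[:,:,::-1])
for W in (wristcloud(st,f),cloud(fs)):
    P=sel(W,590,800,-185,-125,192,235)
    if len(P)>5: print("rod",*line(P))
    P=sel(W,540,585,-230,-80,188,232)
    if len(P)>5: print("handle",*line(P),P[:,2].max())
E
```

```text
rod [ 674.5 -157.3  204.4] [-0.993  0.07   0.091] [ 745.7 -162.3  197.9] [ 602.7 -152.2  211. ] 2227
handle [ 560.3 -165.2  226.8] [0.039 0.998 0.056] [ 560.  -173.3  226.3] [563.4 -84.7 231.3] 160 231.98766296298263
rod [ 679.4 -157.9  205.7] [-0.994  0.072  0.085] [ 754.2 -163.3  199.3] [ 601.5 -152.3  212.4] 97
handle [ 560.8 -140.5  213.5] [-0.072 -0.997  0.007] [564.9 -84.2 213.1] [ 555.2 -217.9  214.1] 96 231.75746803366002
```

View pics/w2.png

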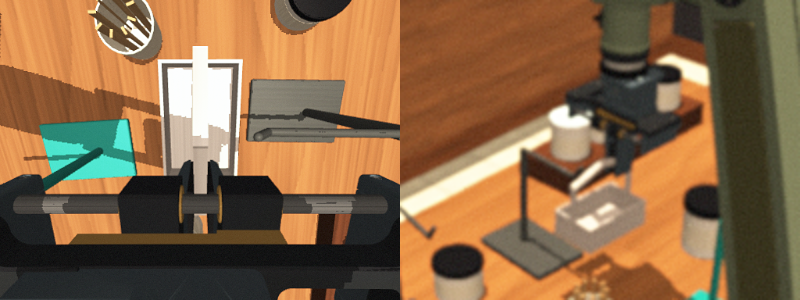

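The wrist view shows the caddy's handle square to the low rod ahead of it, with the rod tip at (262,135). The side view shows the caddy level in front of that stand. I'll insert and lower.

Request:
send_rows(motion=[[0.05, -0.003, 0, 0, 0, 0, -1], [0.11, -0.007, 0, 0, 0, 0, -1], [0.17, -0.012, 0, 0, 0, 0, -1], [0.2, -0.014, 0, 0, 0, 0, -1], [0.2, -0.014, -0.02, 0, 0, 0, -1], [0.2, -0.014, -0.05, 0, 0, 0, -1], [0.2, -0.014, -0.07, 0, 0, 0, -1], [0.2, -0.014, -0.08, 0, 0, 0, -1], [0.2, -0.014, -0.084, 0, 0, 0, -1], [0.2, -0.014, -0.084, 0, 0, 0, -1]])

```text
time_s: 8.43
ee_pos: [658.6, -194.9, 177.4]
ee_rot: [179.9, 0.0, 86.6]
force: [0.1, -0.8, -1.4]
gripper_width: 9.8
gripper_force: 50.0
```

```bash
python3 - <<'E'
from workcell import env,eyes
from h import *
fs=eyes.grab_frame("side")
cv2.imwrite("pics/s3.png",cv2.resize(fs["pixels"][60:210,200:400],(800,600))[:,:,::-1])
E
```

```text
(no output)
```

View pics/s3.png

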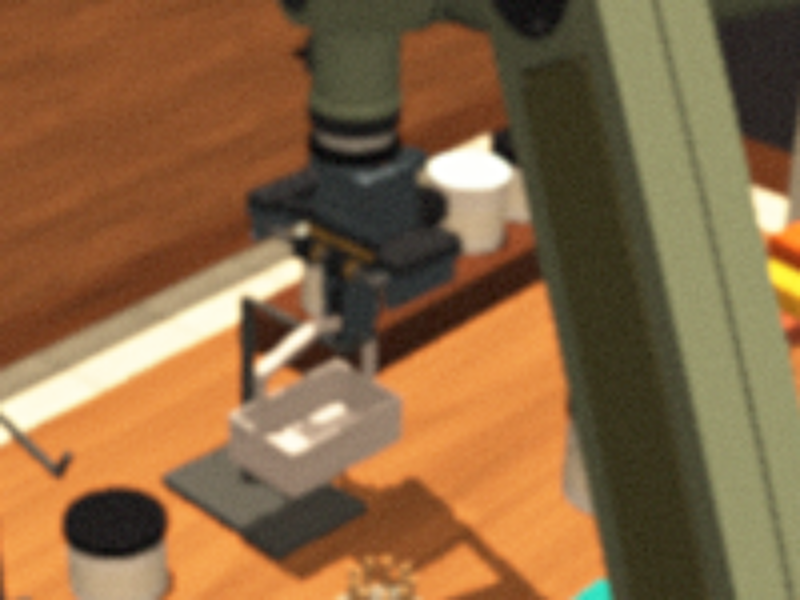

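The side crop shows the caddy over the low base, its handle at (320,330) on the rod line from the post at (248,300). The weight still seems to be on the gripper, so I'll lower a bit more.

Request:
send_rows(motion=[[0, 0, -0.003, 0, 0, 0, -1], [0, 0, -0.005, 0, 0, 0, -1], [0, 0, -0.005, 0, 0, 0, -1]])

```text
time_s: 8.85
ee_pos: [659.0, -195.0, 176.7]
ee_rot: [179.8, 0.0, 86.6]
force: [-2.3, -0.2, 7.2]
gripper_width: 9.3
gripper_force: 50.0
```

Request:
send_rows(motion=[[0, 0, 0.004, 0, 0, 0, -1], [0, 0, 0.004, 0, 0, 0, -0.6], [0, 0, 0.004, 0, 0, 0, -0.3], [0, 0, 0.004, 0, 0, 0, 0], [0, 0, 0.004, 0, 0, 0, 0.3], [0, 0, 0.004, 0, 0, 0, 0.3], [0, 0, 0.004, 0, 0, 0, 0.3], [0, 0, 0.004, 0, 0, 0, 0.3], [0, 0, 0.004, 0, 0, 0, 0.3]])

```text
time_s: 9.98
ee_pos: [658.5, -194.8, 176.5]
ee_rot: [180.0, 0.0, 86.6]
force: [-0.2, 0.4, -0.0]
gripper_width: 59.1
gripper_force: 0.0
```

Request:
send_rows(motion=[[0, 0, 0.08, 0, 0, 0, 0.4], [0, 0, 0.2, 0, 0, 0, 0.6], [0, 0, 0.32, 0, 0, 0.1, 1], [-0.03, 0.1, 0.41, 0, 0, 0.25, 1], [-0.2, 1, 0.41, 0, 0, 0.4, 1], [-0.2, 1, 0.41, 0, 0, 0.55, 1], [-0.2, 1, 0.41, 0, 0, 0.7, 1], [-0.2, 1, 0.41, 0, 0, 0.9, 1], [-0.2, 1, 0.41, 0, 0, 1, 1], [-0.2, 1, 0.41, 0, 0, 1, 1], [-0.2, 1, 0.41, 0, 0, 1, 1], [-0.2, 1, 0.41, 0, 0, 1, 1], [-0.2, 1, 0.41, 0, 0, 1, 1], [-0.2, 1, 0.41, 0, 0, 1, 1]])

```text
time_s: 11.72
ee_pos: [558.7, 304.3, 381.5]
ee_rot: [-180.0, 0.0, 146.5]
force: [-0.2, -0.8, 0.4]
gripper_width: 91.0
gripper_force: 0.0
```

Request:
send_rows(motion=[[-0.007, 0.06, 0, 0, 0, 0.15, 1], [-0.007, 0.127, -0.04, 0, 0, 0.3, 1], [-0.007, 0.127, -0.12, 0, 0, 0.42, 1], [-0.007, 0.127, -0.16, 0, 0, 0.42, 1], [-0.007, 0.127, -0.16, 0, 0, 0.42, 1], [-0.007, 0.127, -0.16, 0, 0, 0.42, 1]])

```text
time_s: 12.48
ee_pos: [555.9, 368.0, 303.0]
ee_rot: [179.9, 0.1, 171.7]
force: [0.2, 0.8, 0.4]
gripper_width: 91.5
gripper_force: 0.0
```

```bash
python3 - <<'E'
from workcell import env,eyes
from h import *
import pickle
st=env.state(); f=eyes.grab_frame("wrist"); ft=eyes.grab_frame("side")
im=np.hstack([cv2.resize(f["pixels"],(400,300)),cv2.resize(ft["pixels"][60:210,200:400],(400,300))]);cv2.imwrite("pics/w4.png",im[:,:,::-1])
for W in (wristcloud(st,f),):
    print("handle",*line(sel(W,430,620,320,420,145,190)))
W=cloud(ft); print("caddy low: handle",*line(sel(W,640,690,-235,-80,180,235)))
E
```

```text
handle [512.1 375.1 168.7] [ 0.987 -0.16   0.028] [454.3 384.4 167.1] [578.3 364.4 170.6] 990
caddy low: handle [ 660.7 -149.4  201.3] [ 0.058  0.998 -0.026] [ 656.5 -223.   203.2] [664.2 -89.3 199.7] 155
```

View pics/w4.png

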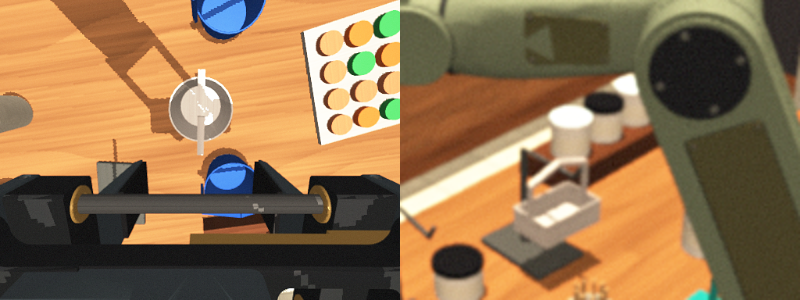

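The caddy hangs level on the low hook at right (555,200). The wrist view shows the grey pail's handle at (200,112), aligned with the gripper, and the blue pail at (228,185) clear of the fingers. I'll descend and grip.

Request:
send_rows(motion=[[0, 0, -0.1, 0, 0, 0, 1], [0, 0, -0.2, 0, 0, 0, 1], [0, 0, -0.28, 0, 0, 0, 1], [0, 0, -0.314, 0, 0, 0, 1], [0, 0, -0.314, 0, 0, 0, 1], [0, 0, -0.314, 0, 0, 0, -1], [0, 0, -0.314, 0, 0, 0, -1], [0, 0, -0.314, 0, 0, 0, -1], [0, 0, -0.314, 0, 0, 0, -1], [0, 0, -0.314, 0, 0, 0, -1], [0, 0, -0.314, 0, 0, 0, -1], [0, 0, -0.314, 0, 0, 0, -1], [0, 0, -0.314, 0, 0, 0, -1], [0, 0, -0.314, 0, 0, 0, -1], [0, 0, -0.314, 0, 0, 0, -1]], squeeze=55)

```text
time_s: 14.45
ee_pos: [555.0, 368.5, 144.4]
ee_rot: [-180.0, 0.0, 171.8]
force: [-0.0, -0.7, 0.1]
gripper_width: 9.4
gripper_force: 55.0
```

Request:
send_rows(motion=[[0, 0, 0.03, 0, 0, 0, -1], [0, 0, 0.1, 0, 0, 0, -1], [0, 0, 0.19, 0, 0, 0, -1], [0, 0, 0.28, 0, 0, 0, -1], [0, 0, 0.36, 0, 0, 0, -1], [-0.02, -0.09, 0.36, 0, 0, -0.1, -1], [-0.04, -0.18, 0.36, 0, 0, -0.25, -1], [-0.06, -0.27, 0.36, 0, 0, -0.4, -1], [-0.08, -0.35, 0.36, 0, 0, -0.55, -1], [-0.085, -0.41, 0.36, 0, 0, -0.7, -1], [-0.085, -0.428, 0.36, 0, 0, -0.85, -1], [-0.085, -0.428, 0.36, 0, 0, -1, -1], [-0.085, -0.428, 0.36, 0, 0, -1, -1]])

```text
time_s: 16.08
ee_pos: [512.4, 154.5, 325.4]
ee_rot: [179.9, 0.0, 111.8]
force: [-0.6, -0.9, -2.5]
gripper_width: 9.4
gripper_force: 55.0
```

Request:
send_rows(motion=[[0, 0, 0, 0, 0, -0.15, -1], [0, 0, -0.03, 0, 0, -0.3, -1], [0, 0, -0.06, 0, 0, -0.45, -1], [0, 0, -0.094, 0, 0, -0.555, -1], [0, 0, -0.094, 0, 0, -0.555, -1], [0, 0, -0.094, 0, 0, -0.555, -1]])

```text
time_s: 16.82
ee_pos: [512.8, 154.9, 278.4]
ee_rot: [179.9, -0.0, 78.6]
force: [0.5, -0.2, -2.0]
gripper_width: 9.8
gripper_force: 55.0
```

```bash
python3 - <<'E'
from workcell import env,eyes
from h import *
import pickle
st=env.state(); f=eyes.grab_frame("wrist"); fs=eyes.grab_frame("side")
im=np.hstack([cv2.resize(f["pixels"],(400,300)),cv2.resize(fs["pixels"][110:290,80:320],(400,300))]);cv2.imwrite("pics/w5.png",im[:,:,::-1])
for W in (wristcloud(st,f),cloud(fs)):
    P=sel(W,545,780,120,215,250,290)
    if len(P)>5: print("rod",*line(P))
    P=sel(W,490,545,120,270,280,320)
    if len(P)>5: print("handle",*line(P),P[:,2].max())
E
```

```text
rod [634.4 169.2 264.9] [ 0.975 -0.198 -0.104] [573.2 181.6 271.4] [693.  157.3 258.7] 1962
handle [521.6 199.6 303.6] [-0.2   -0.974  0.104] [532.8 254.2 297.7] [508.9 137.6 310.2] 4252 319.99632863311933
rod [653.7 165.4 264.9] [-0.978  0.191  0.085] [724.7 151.6 258.8] [575.8 180.7 271.7] 115
handle [515.6 189.2 300.9] [-0.309 -0.951  0.025] [536.1 252.4 299.3] [497.1 132.6 302.4] 327 319.79427021585684
```

View pics/w5.png

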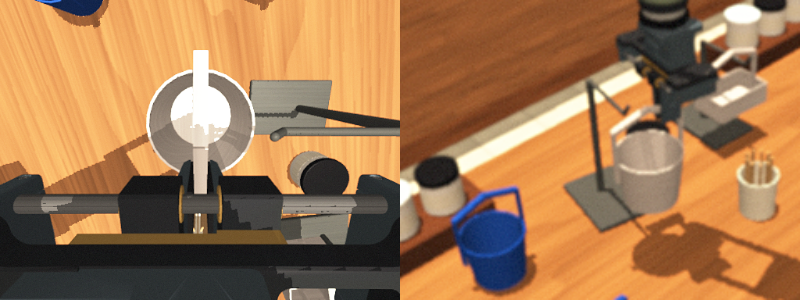

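The pail hangs level in the gripper, with its rim at (200,120) in the wrist view. Its handle middle lies on the extended tall rod line, whose tip is at (278,133). I'll insert and lower.

Request:
send_rows(motion=[[0.05, -0.01, 0, 0, 0, 0, -1], [0.11, -0.022, 0, 0, 0, 0, -1], [0.17, -0.034, 0, 0, 0, 0, -1], [0.21, -0.043, 0, 0, 0, 0, -1], [0.222, -0.045, 0, 0, 0, 0, -1], [0.222, -0.045, -0.02, 0, 0, 0, -1], [0.222, -0.045, -0.05, 0, 0, 0, -1], [0.222, -0.045, -0.07, 0, 0, 0, -1], [0.222, -0.045, -0.078, 0, 0, 0, -1], [0.222, -0.045, -0.08, 0, 0, 0, -1], [0.222, -0.045, -0.08, 0, 0, 0, -1]])

```text
time_s: 18.3
ee_pos: [623.6, 132.4, 237.9]
ee_rot: [179.9, -0.0, 78.5]
force: [-1.1, -0.1, -1.2]
gripper_width: 9.2
gripper_force: 55.0
```

Request:
send_rows(motion=[[0, 0, -0.003, 0, 0, 0, -1], [0, 0, -0.005, 0, 0, 0, -1], [0, 0, -0.005, 0, 0, 0, -1]])

```text
time_s: 18.68
ee_pos: [623.9, 132.5, 237.4]
ee_rot: [179.8, -0.1, 78.5]
force: [-2.8, 0.6, 8.1]
gripper_width: 9.7
gripper_force: 55.0
```

Contact on the rod, so I'll release gently and then retreat upward.

Request:
send_rows(motion=[[0, 0, 0.005, 0, 0, 0, -1], [0, 0, 0.005, 0, 0, 0, -0.6], [0, 0, 0.005, 0, 0, 0, -0.3], [0, 0, 0.005, 0, 0, 0, 0], [0, 0, 0.005, 0, 0, 0, 0.3], [0, 0, 0.005, 0, 0, 0, 0.3], [0, 0, 0.005, 0, 0, 0, 0.3], [0, 0, 0.005, 0, 0, 0, 0.3], [0, 0, 0.005, 0, 0, 0, 0.3]])

```text
time_s: 19.8
ee_pos: [623.5, 132.2, 237.5]
ee_rot: [180.0, 0.0, 78.5]
force: [0.1, 0.5, 0.3]
gripper_width: 59.5
gripper_force: 0.0
```

Request:
send_rows(motion=[[0, 0, 0.05, 0, 0, 0, 0.3], [0, 0, 0.12, 0, 0, 0, 0.3], [0, 0, 0.22, 0, 0, 0, 0.3], [-0.05, 0, 0.32, 0, 0, 0, 0.3], [-0.15, -0.05, 0.34, 0, 0, 0, 0.3], [-0.25, -0.15, 0.34, 0, 0, 0, 0.3], [-0.3, -0.25, 0.34, 0, 0, 0, 0.3], [-0.3, -0.3, 0.34, 0, 0, 0, 0.3], [-0.3, -0.3, 0.34, 0, 0, 0, 0.3], [-0.3, -0.3, 0.34, 0, 0, 0, 0.3], [-0.3, -0.3, 0.34, 0, 0, 0, 0.3], [-0.3, -0.3, 0.34, 0, 0, 0, 0.3], [-0.3, -0.3, 0.34, 0, 0, 0, 0.3]])

```text
time_s: 21.42
ee_pos: [473.6, -17.4, 407.3]
ee_rot: [-180.0, 0.0, 78.5]
force: [-0.3, -0.7, 0.2]
gripper_width: 59.2
gripper_force: 0.0
```

```bash
python3 - <<'E'
from workcell import env,eyes
from h import *
fs=eyes.grab_frame("side")
cv2.imwrite("pics/s6.png",cv2.resize(fs["pixels"][80:290,100:380],(800,600))[:,:,::-1])
W=cloud(fs)
print("pail handle",*line(sel(W,590,680,90,250,236,290)))
print("caddy handle",*line(sel(W,640,690,-235,-80,180,235)))
print("cup",sel(W,400,560,-80,40,60,130).mean(0))
E
```

```text
pail handle [632.  173.3 260.9] [-0.213 -0.977  0.004] [644.3 229.7 260.7] [617.3 105.6 261.2] 254
caddy handle [ 660.4 -150.3  201.9] [ 0.064  0.998 -0.01 ] [ 655.4 -226.9  202.6] [664.2 -91.5 201.3] 152
cup [466.33657062 -19.81193756  89.17766915]
```

View pics/s6.png

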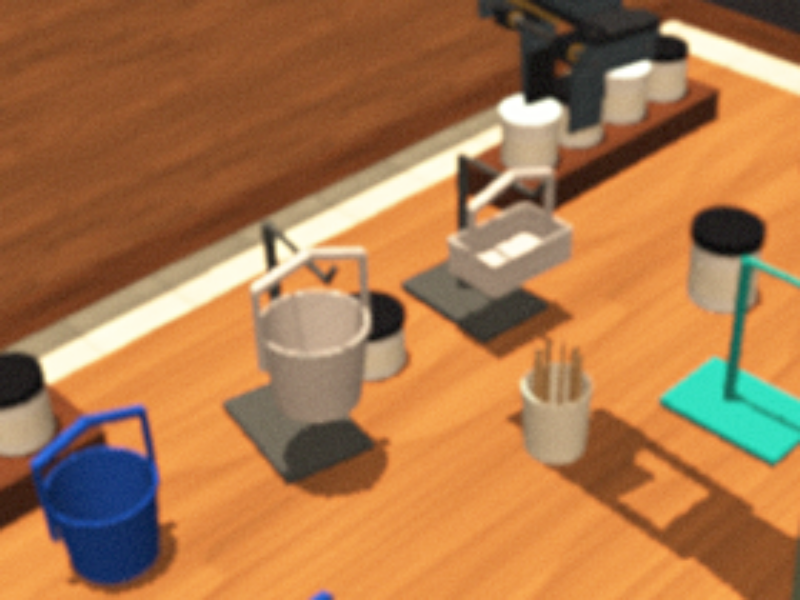

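The pail hangs upright on the tall hook at (315,340). The caddy hangs upright on the low hook at (510,240), and the tubs and cup are standing undisturbed. I'm handing in.

```bash
python3 -c "
from workcell import env
print(env.job_done())"
```

```text
the job is handed in; nothing more can be done
None
```

The caddy now hangs on the lower stand and the pail on the taller one, both upright; the tubs and the cup of sticks were left where they stood, and the job was handed in at about 21 s.

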